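# Check the end float of a tube rotator's spindle

## Task

Check the end float of the tube rotator whose spindle carries the drum of sample tubes: by its round knob, pull the spindle out as far as its stop lets it come, then push it back in as far as it will go. Let go and leave it fully in. Do not move the spindle of the other rotator, the one without a drum.

Things in the scene. Friction and masses are not known exactly. Their poses are not given: they have to be found in the camera images.
- rotator: Fixed white stand, 232 x 90 mm, of the rotator with the drum. Origin on the worktop under the shaft; x runs along the shaft away from the knob, z up. White pedestal (40 mm wide, 78 high) at the knob end, grey gear housing (76 wide, 84 high) at the far end, between them a level 10 mm steel shaft with a drum of six tubes (68 mm diameter, top 92 mm above the worktop).
- knob (a point): Centre of the black round knob (30 mm diameter, 30 mm long) on that spindle's near end, 58 mm above the worktop, nothing under it. The point's x axis runs along the shaft towards the gear housing: pushing in is +x, pulling out -x; z up. The near face of the pedestal is 50 mm from this centre with the spindle fully in, 80 mm fully out.
- spindle (a joint): How far that spindle is pulled out, in m: 0 fully in (a stop ring on the shaft touches the gear housing), 0.030 fully out (the other stop ring touches the pedestal). It starts between 0.008 and 0.022. It only slides, it does not turn; friction of about 2.5 N keeps it where it is left, no spring.
- bare_knob (a point): Centre of the like knob on the other rotator: same stand, sizes and axes, but its shaft is bare, without drum and tubes. To be left alone. The rotators stand side by side, knobs towards the robot, their centres at least 0.26 m apart; either may be the left one.

How it is judged:
By the outcome, as a careful person would: the job done as asked, in the order asked, and still so for the second after the job is handed in, with the robot touching nothing.
It also fails if it takes over 32 s, if anything falls off the work surface, if the arm or the gripper's body presses on something with over 40 N, if the wrist force passes 120 N, or if a joint passes its speed limit or range.

## Robot

A 6-joint arm with a two-finger parallel gripper is mounted at the origin on a cart in front of the work surface, level with it; the furniture and walls round the work are solid. World frame = base frame: x ahead of the robot, y to its left, z up, the work surface at z = 0. Lengths are in mm, angles in rad, forces in N, time in s.
With the tool pointing down it reaches from about 300 to 775 mm from the base axis. Payload 14.6 kg.
Tool frame: the origin (TCP) lies midway between the tips of the shut fingers; the grasp point (between the pads) lies manip.grasp_offset behind it (manip.grasp_offset is the distance from the TCP to the grasp point, in mm); z points along the fingers, y is the direction in which the jaws open and shut (so a half turn about z gives the same grasp; the last joint's range is limited). The gripper opens to 94 mm and grips with 3 to 60 N. Pads are 16 mm wide; open, the fingers measure 119 mm over their backs; the gripper's body (75 mm by 177 mm) begins 78 mm behind the grasp point.
Start: joints at [1.201, 0.3, 1.521, -0, 1.321, -0.067], TCP at [164.004, 524.968, 205.446] pointing down, gripper open.
Joint ranges: [-3.03, 3.03], [-0.79, 2.21], [0.23, 2.52], [-1.04, 4.18], [0, 3.07], [-2.55, 2.55]. Speed limits (rad/s): [2.22, 2.22, 2.57, 3.14, 3.14, 3.14].

## Interface

Orientations are given as [roll, pitch, yaw] about the fixed x, y, z axes, in that order (R = Rz(yaw) Ry(pitch) Rx(roll)).
In Python, from cell import monitor, vision, order, manip gives the robot as it stands.
- The arm moves only by the shell command python3 -m jog 'ROWS' [FORCE]. ROWS is JSON, a list of rows, each a list of 7 numbers: the shift along the tool's x, y, z in cm, then the turn, a rotation vector about the tool's x, y, z in rad, then the opening in per cent of the stroke, from 0 (shut) to 100 (fully open). In form: [[tx, ty, tz, rx, ry, rz, jaw], ...]. A call has 1 to 8 rows; each row shifts and turns the commanded pose from where the row before left it, along the tool's axes as they then stand; what a row does not reach is not made up. A row lasts 1/10 s, in which the tool goes at most 50 mm and 8.59 degrees, less where a joint would pass 70% of its speed; a pose out of reach is approached as far as the arm can. A call is refused whole if a number of a shift passes 5 or a number of a turn 0.15, either way. A call with a gripper value outside its range is refused whole. The fingers move at their own pace and stop on an object; FORCE is the grip in N (left out, the last holds). Time passes only in rows, so rows that do not move let the fingers close. It gives the time, the measured TCP pose, the force and the opening at its end, in the units of the state.
- monitor.read_state(): the state, without advancing time (a new reading comes with each control period).
- vision.camera(name): name is "scene" or "top" or "wrist"; returns a dict with "color" (420x560x3 uint8, blue, green, red), "fx", "fy", "cx", "cy" (pixels), "distortion" ([k1, k2, p1, p2, k3] as OpenCV has them; the pictures are not rectified), "cam_to_world" (4x4, takes a point from camera to world coordinates); the wrist camera has in their place "tool_from_camera" (4x4, takes a point from camera to tool coordinates, whose origin is the TCP and whose axes are the flange's). Camera axes: x right, y down, z forward; pixel columns grow to the right and rows downward; lengths in mm; the calibration is good to about 2 mm. A picture is of the moment at which its call begins: read the wrist's pose just before it. There is no depth.
- order.sign_off(): hands the job in, once; it reports no verdict.
The state is a dict: "clock": time; "joints": joint angles; "qd": joint speeds; "effort": joint torques, N m; "eef_pos": TCP position; "eef_rot": TCP orientation; "wrist_force": force on the tool from outside, world axes, zero at the start; "moment": the same for the moment, N m; "finger_gap": finger opening in mm.
Only numpy, scipy, OpenCV 4.12 (cv2) and the standard library are available. Lean on these libraries where they do the work, as an engineer would, in place of code of your own. Each camera call takes 0.05 s, during which the arm holds its last target.

## Working session

There is one attempt and no reset: what is moved stays moved. The work goes in short steps, Python scripts to look and compute and a shell command to move; the robot and the scene stay as the last step left them, time stands still between calls to the robot, and variables do not carry over. Pictures are saved under pics/ and viewed, and the job is handed in when it is done.

```bash
mkdir -p pics; ls
python3 - <<'E'
from cell import monitor, vision, order, manip
import cv2,numpy as np
print(monitor.read_state(), manip.grasp_offset)
for n in ["scene","top","wrist"]:
    c=vision.camera(n); cv2.imwrite(f"pics/a_{n}.png",c["color"])
    print(n,{k:np.round(v,3).tolist() for k,v in c.items() if k!="color"})
E
```

```text
pics
{'clock': 0.0, 'joints': array([ 1.20141164e+00,  3.00519226e-01,  1.52160228e+00,  2.86734356e-05,
        1.32068102e+00, -6.66029749e-02]), 'qd': array([-3.13962479e-04,  5.41214895e-05, -1.07099938e-03, -1.34861094e-03,
       -7.81740115e-04, -9.59539226e-04]), 'effort': array([ 1.21761304e-04, -5.31815600e+01, -3.52730441e+01,  7.07505690e-02,
        2.44396337e-02, -5.34458502e-05]), 'eef_pos': array([163.89756097, 524.73201592, 204.85096106]), 'eef_rot': array([-3.14038731e+00, -1.08232696e-04,  2.83880376e+00]), 'wrist_force': array([-0.57715601,  0.39266955,  1.04090978]), 'moment': array([ 0.01311083,  0.0304895 , -0.01542652]), 'finger_gap': 93.89045600918567} 18.8
scene {'fx': 406.786, 'fy': 406.786, 'cx': 281.085, 'cy': 209.769, 'distortion': [-0.05, 0.0, 0.0, 0.0, 0.0], 'cam_to_world': [[-0.02, -0.725, 0.689, -1.654], [-1.0, 0.021, -0.007, -33.915], [-0.009, -0.689, -0.725, 694.102], [0.0, 0.0, 0.0, 1.0]]}
top {'fx': 520.698, 'fy': 520.698, 'cx': 280.475, 'cy': 211.843, 'distortion': [-0.16, 0.0, 0.0, 0.0, 0.0], 'cam_to_world': [[0.02, -0.979, 0.203, 367.518], [-1.0, -0.02, 0.006, -50.063], [-0.002, -0.203, -0.979, 1197.709], [0.0, 0.0, 0.0, 1.0]]}
wrist {'fx': 314.066, 'fy': 314.066, 'cx': 277.656, 'cy': 211.313, 'distortion': [-0.026, 0.0, 0.0, 0.0, 0.0], 'tool_from_camera': [[-0.0, -0.968, -0.251, 72.687], [1.0, 0.0, -0.002, 0.074], [0.002, -0.251, 0.968, -180.076], [0.0, 0.0, 0.0, 1.0]]}
```

View pics/a_scene.png

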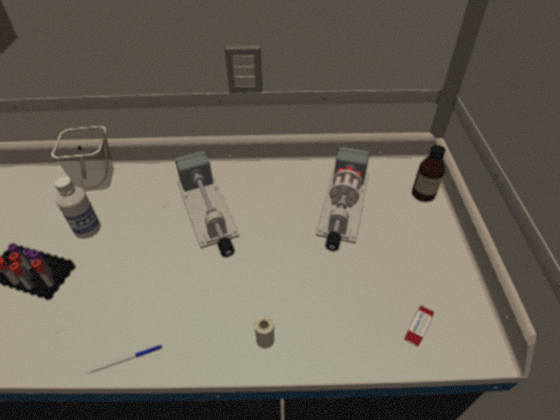

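View pics/a_top.png

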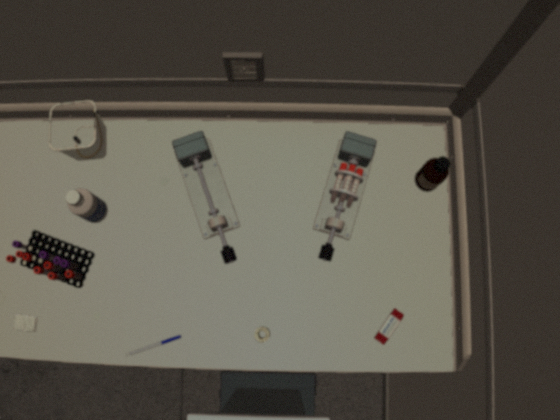

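View pics/a_wrist.png

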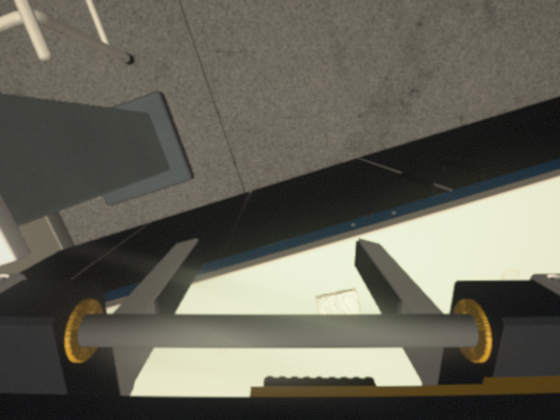

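```bash
python3 - <<'E'
import cv2
for n,(x,y,w,h) in {"scene":(290,130,110,130),"top":(290,120,110,150)}.items():
    i=cv2.imread(f"pics/a_{n}.png")[y:y+h,x:x+w]
    i=cv2.convertScaleAbs(i,alpha=1.3,beta=15)
    i=cv2.resize(i,None,fx=4,fy=4,interpolation=cv2.INTER_CUBIC); cv2.imwrite(f"pics/b_{n}.png",i)
E
cat > h.py <<'E'
import cv2,numpy as np
def ray(c,px):
    K=np.array([[c["fx"],0,c["cx"]],[0,c["fy"],c["cy"]],[0,0,1]])
    p=cv2.undistortPoints(np.array([[px]],float),K,np.array(c["distortion"],float))[0,0]
    T=np.array(c["cam_to_world"]);d=T[:3,:3]@np.array([p[0],p[1],1]);return T[:3,3],d/np.linalg.norm(d)
def onz(c,px,z):
    o,d=ray(c,px);return o+d*(z-o[2])/d[2]
def tri(a,b):
    A=np.zeros((3,3));v=np.zeros(3)
    for o,d in(a,b):
        P=np.eye(3)-np.outer(d,d);A+=P;v+=P@o
    return np.linalg.solve(A,v)
E
python3 - <<'E'
from cell import vision
from h import *
R={}
for n,(x,y,w,h) in {"scene":(320,228,28,25),"top":(312,238,28,26)}.items():
    c=vision.camera(n);g=cv2.cvtColor(c["color"],6)[y:y+h,x:x+w]
    m=(g<60).astype(np.uint8)
    k,l,s,ce=cv2.connectedComponentsWithStats(m);j=1+np.argmax(s[1:,4])
    p=ce[j]+[x,y];print(n,p,s[j]);R[n]=ray(c,p);print(onz(c,p,58))
print(tri(R["scene"],R["top"]))
E
```

```text
scene [333.02803738 240.07943925] [  6   3  15  20 214]
[ 515.27778973 -143.09288067   58.        ]
top [326.18235294 251.61764706] [  7   5  14  17 170]
[ 516.20877005 -145.51565086   58.        ]
[ 516.56418229 -144.52290375   56.31377986]
```

```bash
python3 -c "
import cv2,numpy as np
a=cv2.imread('pics/b_scene.png');b=cv2.imread('pics/b_top.png');a=cv2.copyMakeBorder(a,0,b.shape[0]-a.shape[0],0,0,0)
c=np.hstack([a,b]);c=cv2.resize(c,(800,int(c.shape[0]*800/c.shape[1])));cv2.imwrite('pics/b.png',c);print(c.shape)"
```

```text
(545, 800, 3)
```

View pics/b.png

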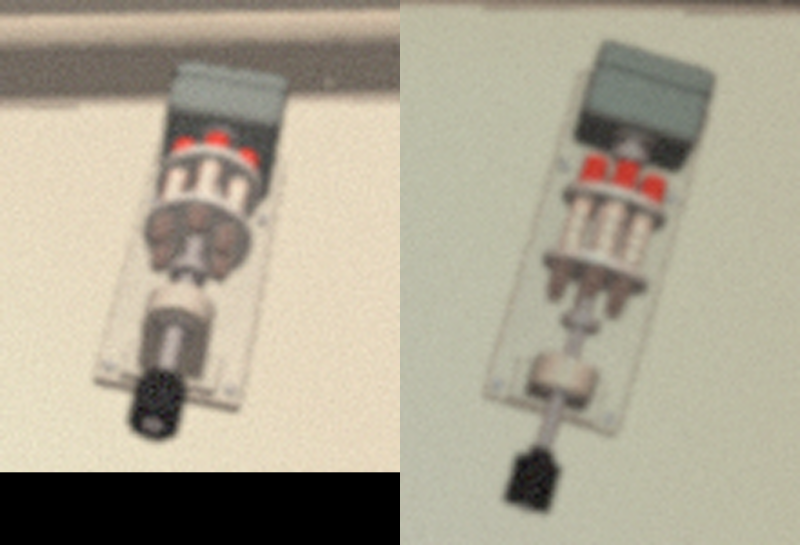

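Run:
```python
from cell import vision
from h import *
c=vision.camera("top");s=vision.camera("scene");k=800/880*4
f=lambda u,v,z:onz(c,(290+(u-400)/k,120+v/k),z)
g=lambda u,v,z:onz(s,(290+u/k,130+v/k),z)
a=f(487,398,6);b=f(613,434,6);print("near edge",a,b,np.linalg.norm(a-b),np.degrees(np.arctan2(*(b-a)[[0,1]]*[1,-1])))
def ang(p,q):
    d=q-p;return np.degrees(np.arctan2(d[1],d[0])),np.linalg.norm(d)
print("left edge",ang(a,f(580,85,6)))
print("shaft",ang(f(533,480,58),f(632,148,58)), "knob-mid shaft", ang(f(533,480,58),f(580,318,58)))
print("housing top", ang(f(582,115,84),f(610,42,84)),ang(f(685,165,84),f(714,75,84)), f(610,42,84),f(714,75,84))
print("scene near", ang(g(95,380,6),g(240,408,6)), "scene shaft",ang(g(157,400,58),g(220,145,90)), "hous", ang(g(175,65,84),g(287,77,84)))
```

```text
near edge [ 574.31148268 -121.13680905    6.        ] [ 552.54665275 -201.81097275    6.        ] 83.55853343778828 -15.098192662142761
left edge (np.float64(-15.93972885863784), np.float64(220.31349816892464))
shaft (np.float64(-16.380990519607316), np.float64(220.37272580416482)) knob-mid shaft (np.float64(-15.867704837777108), np.float64(105.07662302476264))
housing top (np.float64(-20.3270758305484), np.float64(51.623367466094685)) (np.float64(-18.203128202289847), np.float64(62.197592519756185)) [ 787.61426622 -192.06398435   84.        ] [ 767.56336905 -257.05700702   84.        ]
scene near (np.float64(-105.94112854650358), np.float64(88.10652955229604)) scene shaft (np.float64(-17.525833216163626), np.float64(187.57867369125572)) hous (np.float64(-101.5115770310234), np.float64(73.88661968225281))
```

```bash
python3 -m jog '[[-2.2,-2.2,0,0,0,0,100],[-2.2,-2.2,0,0,0,0,100],[-2.2,-2.2,0,0,0,0,100],[-2.2,-2.2,0,0,0,0,100],[-2.2,-2.2,0,0,0,0,100],[-2.2,-2.2,0,0,0,0,100],[-2.2,-2.2,0,0,0,0,100],[-2.2,-2.2,0,0,0,0,100]]' 15
python3 -m jog '[[-2.2,-2.2,0,0,0,0,100],[-2.2,-2.2,0,0,0,0,100],[-2.2,-2.2,0,0,0,0,100],[-2.2,-2.2,0,0,0,0,100],[-2.2,-2.2,0,0,0,0,100],[-2.2,-2.2,0,0,0,0,100],[-2.2,-2.2,0,0,0,0,100],[-2.2,-2.2,0,0,0,0,100]]'
```

```text
clock: 1.15
eef_pos: [279.9, 303.4, 205.6]
eef_rot: [3.141, 0.0, 2.839]
wrist_force: [0.2, -0.3, -0.5]
finger_gap: 93.9
clock: 1.95
eef_pos: [395.5, 82.8, 205.6]
eef_rot: [3.141, 0.0, 2.839]
wrist_force: [-0.1, 0.1, 0.2]
finger_gap: 94.1
```

```bash
python3 -m jog '[[-2.3,-2.3,0,0,0,0,100],[-2.3,-2.3,0,0,0,0,100],[-2.3,-2.3,0,0,0,0,100],[-2.3,-2.3,0,0,0,0,100],[-2.3,-2.3,0,0,0,0,100],[-2.3,-2.3,0,0,0,0,100],[-2.2,-2.2,0,0,0,0,100],[-2.2,-2.1,0,0,0,-0.02,100]]'
python3 -m jog '[[0,0,0,0,0,0,100],[0,0,0,0,0,0,100]]'
python3 - <<'E'
from cell import vision,monitor
import cv2
s=monitor.read_state();print(s["eef_pos"],s["eef_rot"],s["clock"])
cv2.imwrite("pics/c_wrist.png",vision.camera("wrist")["color"])
E
```

```text
clock: 2.75
eef_pos: [515.2, -144.3, 205.4]
eef_rot: [3.142, -0.0, 2.859]
wrist_force: [0.4, -0.0, 0.3]
finger_gap: 93.7
clock: 2.95
eef_pos: [514.6, -143.1, 205.1]
eef_rot: [3.141, -0.001, 2.858]
wrist_force: [-1.5, 0.2, -0.1]
finger_gap: 93.9
[ 514.58479814 -143.1191789   205.07327419] [ 3.14145707e+00 -7.65676687e-04  2.85773392e+00] 2.95
```

View pics/c_wrist.png

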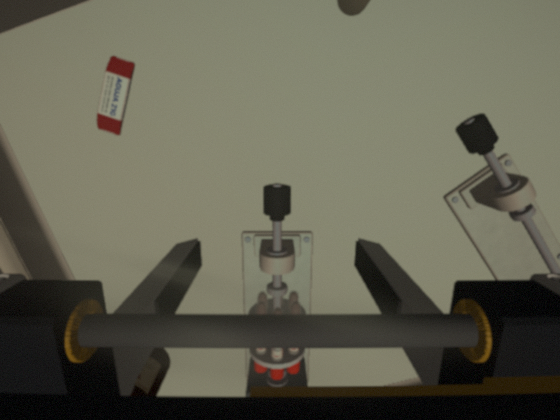

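The wrist view shows the drum's rotator straight below: knob at (277,202), shaft vertical in the picture, with the drum's red caps at (277,370). The bare rotator is at the right, clear of the fingers.

Run:
```python
from cell import vision,monitor
from h import *
from scipy.spatial.transform import Rotation as Ro
s=monitor.read_state()
T=np.eye(4);T[:3,:3]=Ro.from_euler("xyz",s["eef_rot"]).as_matrix();T[:3,3]=s["eef_pos"]
c=vision.camera("wrist");c["cam_to_world"]=T@np.array(c["tool_from_camera"])
g=cv2.cvtColor(c["color"],6)[175:225,255:300]
k,l,st,ce=cv2.connectedComponentsWithStats((g<70).astype(np.uint8));j=1+np.argmax(st[1:,4]);print(st[j],ce[j]+[255,175])
for p in [ce[j]+[255,175],(277,184),(277,220),(277,258),(277,262)]: 
    for z in(58,73):print(p,z,onz(c,p,z))
```

```text
[  8  10  27  37 849] [276.24028269 201.59246172]
[276.24028269 201.59246172] 58 [ 515.26751058 -144.94147557   58.        ]
[276.24028269 201.59246172] 73 [ 512.03834285 -143.90230342   73.        ]
(277, 184) 58 [ 497.26550212 -138.84030705   58.        ]
(277, 184) 73 [ 494.86114678 -138.080677     73.        ]
(277, 220) 58 [ 535.1322361  -149.89572003   58.        ]
(277, 220) 73 [ 530.99291039 -148.6295553    73.        ]
(277, 258) 58 [ 577.6623108  -162.31319622   58.        ]
(277, 258) 73 [ 571.57435072 -160.47809008   73.        ]
(277, 262) 58 [ 582.30651462 -163.66919568   58.        ]
(277, 262) 73 [ 576.00576735 -161.77196062   73.        ]
```

```bash
python3 -m jog '[[-0.1,-0.1,2.5,0,0,0,100],[0,0,3,0,0,0,100],[0,0,3,0,0,0,100],[0,0,3,0,0,0,100],[0,0,2,0,0,0,100],[0,0,1.5,0,0,0,100],[0,0,1,0,0,0,100],[0,0,0.6,0,0,0,100]]'
python3 - <<'E'
from cell import vision,monitor
import cv2
s=monitor.read_state();print(s["eef_pos"],s["eef_rot"],s["clock"],s["wrist_force"])
cv2.imwrite("pics/d_wrist.png",vision.camera("wrist")["color"])
E
```

```text
clock: 3.85
eef_pos: [515.3, -143.7, 39.1]
eef_rot: [3.142, -0.0, 2.859]
wrist_force: [0.5, -1.1, -0.1]
finger_gap: 94.2
[ 515.30305206 -143.67224323   39.13107706] [ 3.14154686e+00 -2.45900236e-04  2.85941111e+00] 3.85 [ 0.46986255 -1.108642   -0.06342688]
```

View pics/d_wrist.png

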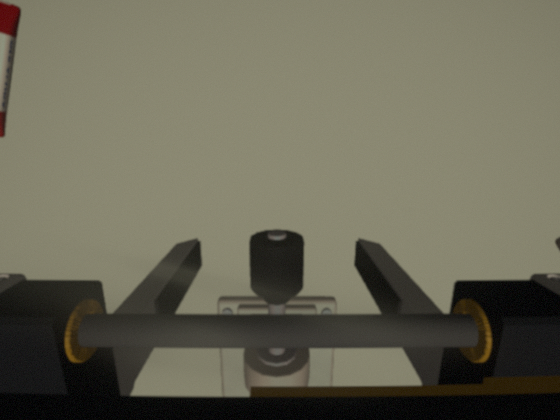

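The fingers straddle the knob, which spans columns 250–304 and is centred at 277. Closing now.

```bash
python3 -m jog '[[0,0,0,0,0,0,20],[0,0,0,0,0,0,20],[0,0,0,0,0,0,20],[0,0,0,0,0,0,20],[0,0,0,0,0,0,20],[0,0,0,0,0,0,20],[0,0,0,0,0,0,20],[0,0,0,0,0,0,20]]' 20
python3 - <<'E'
from cell import vision,monitor
import cv2
s=monitor.read_state();print(s["eef_pos"],s["clock"],s["wrist_force"],s["finger_gap"])
cv2.imwrite("pics/e_wrist.png",vision.camera("wrist")["color"])
E
```

```text
clock: 4.7
eef_pos: [515.5, -144.2, 39.4]
eef_rot: [3.142, -0.0, 2.859]
wrist_force: [-0.7, -0.1, 0.2]
finger_gap: 33.3
[ 515.45152262 -144.24260254   39.43483591] 4.7 [-0.68731816 -0.07901565  0.16699228] 33.33020426002024
```

View pics/e_wrist.png

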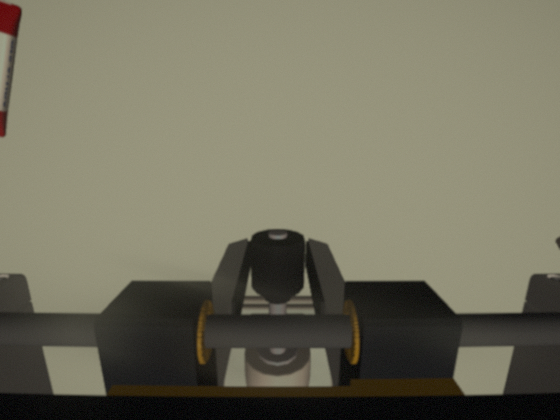

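```bash
python3 -m jog '[[0,0,0,0,0,0,10],[0,0,0,0,0,0,10],[0,0,0,0,0,0,10],[0,0,0,0,0,0,10]]' 20
python3 -m jog '[[0.3,0,0,0,0,0,10],[0.3,0,0,0,0,0,10],[0,0,0,0,0,0,10]]'
python3 - <<'E'
from cell import vision,monitor
import cv2
cv2.imwrite("pics/f_wrist.png",vision.camera("wrist")["color"])
E
```

```text
clock: 5.15
eef_pos: [515.4, -144.4, 39.4]
eef_rot: [-3.141, -0.0, 2.859]
wrist_force: [-1.2, -3.6, -0.1]
finger_gap: 29.3
clock: 5.45
eef_pos: [509.2, -142.6, 39.4]
eef_rot: [-3.141, -0.0, 2.859]
wrist_force: [-2.0, -4.8, -0.5]
finger_gap: 29.5
```

View pics/f_wrist.png

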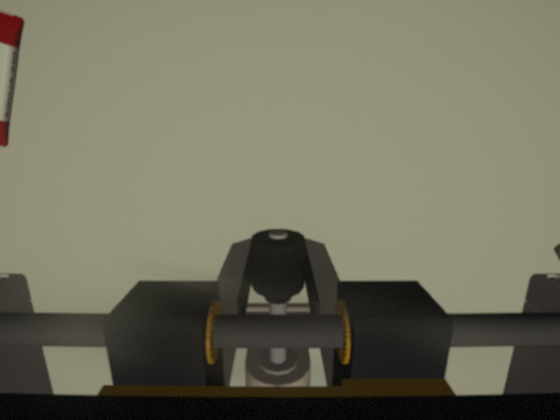

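```bash
python3 -m jog '[[0.3,-0.1,0,0,0,0,10],[0.3,0,0,0,0,0,10]]'
python3 -m jog '[[0.3,0,0,0,0,0,10]]'
python3 -m jog '[[0.3,0,0,0,0,0,10]]'
```

```text
clock: 5.7
eef_pos: [503.8, -141.1, 39.4]
eef_rot: [3.14, 0.0, 2.859]
wrist_force: [5.0, 3.2, -1.6]
finger_gap: 29.5
clock: 5.8
eef_pos: [500.9, -140.3, 39.5]
eef_rot: [3.14, 0.0, 2.859]
wrist_force: [4.1, 4.4, -2.3]
finger_gap: 29.5
clock: 5.9
eef_pos: [498.0, -139.4, 39.5]
eef_rot: [3.14, 0.0, 2.859]
wrist_force: [3.7, 3.9, -2.3]
finger_gap: 29.3
```

```bash
python3 -m jog '[[0.2,0.05,0,0,0,0,10]]'
python3 -m jog '[[0.2,0,0,0,0,0,10]]'
python3 -m jog '[[0.2,0,0,0,0,0,10]]'
```

```text
clock: 6.0
eef_pos: [496.0, -138.8, 39.5]
eef_rot: [3.141, 0.0, 2.859]
wrist_force: [1.7, -1.0, -2.9]
finger_gap: 29.0
clock: 6.1
eef_pos: [494.2, -138.3, 39.5]
eef_rot: [3.141, 0.0, 2.859]
wrist_force: [10.7, -0.7, -4.5]
finger_gap: 29.3
clock: 6.2
eef_pos: [494.1, -138.3, 39.7]
eef_rot: [3.141, 0.005, 2.859]
wrist_force: [20.9, -1.2, -16.9]
finger_gap: 29.7
```

```bash
python3 -m jog '[[0.1,0,0,0,0,0,10]]'
python3 -m jog '[[0,0,0,0,0,0,10]]'
python3 - <<'E'
from cell import vision,monitor
import cv2
cv2.imwrite("pics/g_wrist.png",vision.camera("wrist")["color"])
i=vision.camera("top")["color"][120:270,290:400]
i=cv2.resize(cv2.convertScaleAbs(i,alpha=1.3,beta=15),None,fx=4,fy=4,interpolation=2);cv2.imwrite("pics/g_top.png",i)
E
```

```text
clock: 6.3
eef_pos: [493.5, -138.1, 39.8]
eef_rot: [3.141, 0.006, 2.859]
wrist_force: [25.4, -3.4, -16.3]
finger_gap: 29.4
clock: 6.4
eef_pos: [493.6, -138.2, 39.7]
eef_rot: [3.141, 0.006, 2.859]
wrist_force: [20.5, -2.0, -14.8]
finger_gap: 29.5
```

View pics/g_wrist.png

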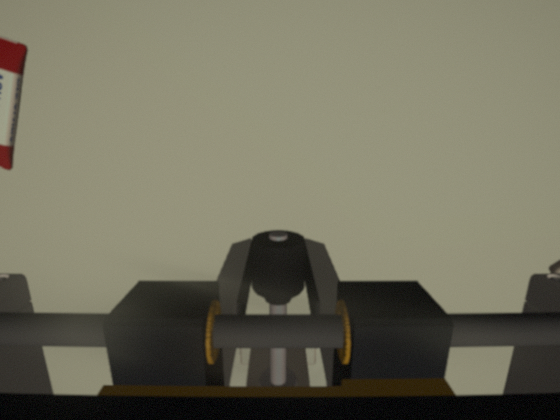

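View pics/g_top.png

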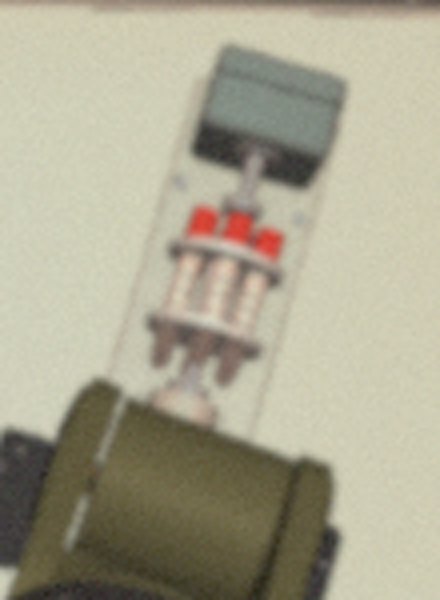

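The wrist view shows the knob still at (277,265) in the jaws, and the top view shows the near stop ring up against the pedestal at about (190,390). The force rose to 20 N with the TCP halted, so the outer stop is reached. Now pushing in.

```bash
python3 -m jog '[[-0.3,0,0,0,0,0,10],[-0.3,0,0,0,0,0,10],[-0.4,0,0,0,0,0,10],[-0.4,0,0,0,0,0,10],[-0.4,0,0,0,0,0,10],[-0.4,0,0,0,0,0,10],[-0.3,0,0,0,0,0,10],[-0.2,0,0,0,0,0,10]]'
python3 -m jog '[[-0.2,0,0,0,0,0,10]]'
python3 -m jog '[[-0.2,0,0,0,0,0,10]]'
```

```text
clock: 7.3
eef_pos: [517.3, -145.1, 39.5]
eef_rot: [3.141, -0.001, 2.859]
wrist_force: [-1.6, 4.4, 4.1]
finger_gap: 29.0
clock: 7.4
eef_pos: [519.2, -145.6, 39.5]
eef_rot: [3.141, -0.001, 2.859]
wrist_force: [-1.4, 5.0, 3.8]
finger_gap: 29.4
clock: 7.5
eef_pos: [521.0, -146.2, 39.5]
eef_rot: [3.141, -0.001, 2.859]
wrist_force: [-1.1, 5.1, 3.6]
finger_gap: 29.5
```

Expected end near x ≈ 523.

```bash
python3 -m jog '[[-0.2,0.05,0,0,0,0,10]]'
python3 -m jog '[[-0.2,0,0,0,0,0,10]]'
python3 -m jog '[[-0.1,0,0,0,0,0,10]]'
python3 -m jog '[[-0.1,0,0,0,0,0,10]]'
python3 -m jog '[[0,0,0,0,0,0,10]]'
```

```text
clock: 7.6
eef_pos: [522.7, -146.6, 39.4]
eef_rot: [-3.141, -0.002, 2.859]
wrist_force: [-17.6, 1.7, 13.3]
finger_gap: 29.3
clock: 7.7
eef_pos: [522.9, -146.6, 39.3]
eef_rot: [-3.141, -0.006, 2.859]
wrist_force: [-26.6, 7.7, 18.2]
finger_gap: 29.4
clock: 7.8
eef_pos: [523.5, -146.8, 39.2]
eef_rot: [-3.141, -0.007, 2.859]
wrist_force: [-26.3, 8.1, 18.0]
finger_gap: 29.4
clock: 7.9
eef_pos: [524.2, -147.0, 39.0]
eef_rot: [-3.141, -0.008, 2.859]
wrist_force: [-25.4, 7.0, 16.1]
finger_gap: 29.7
clock: 8.0
eef_pos: [524.5, -147.1, 39.0]
eef_rot: [-3.141, -0.007, 2.859]
wrist_force: [-19.6, 5.6, 14.7]
finger_gap: 29.4
```

```bash
python3 -m jog '[[0,0,0,0,0,0,100],[0,0,0,0,0,0,100],[0,0,0,0,0,0,100],[0,0,0,0,0,0,100],[0,0,0,0,0,0,100],[0,0,0,0,0,0,100],[0,0,0,0,0,0,100],[0,0,0,0,0,0,100]]'
python3 - <<'E'
from cell import vision,monitor
import cv2
cv2.imwrite("pics/i_wrist.png",vision.camera("wrist")["color"])
E
```

```text
clock: 8.8
eef_pos: [527.0, -147.6, 39.4]
eef_rot: [-3.142, 0.0, 2.859]
wrist_force: [0.0, 0.4, 0.1]
finger_gap: 90.0
```

View pics/i_wrist.png

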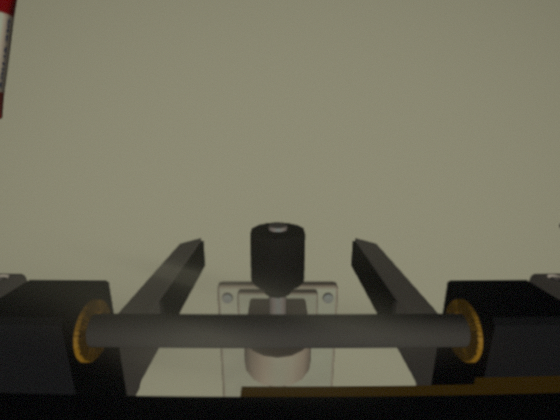

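The jaws are open and clear of the knob at (277,260). Lifting away to verify.

```bash
python3 -m jog '[[0,0,-1,0,0,0,100],[0,0,-2.5,0,0,0,100],[0,0,-3,0,0,0,100],[0,0,-3,0,0,0,100],[0,0,-3,0,0,0,100],[0,0,-3,0,0,0,100],[0.6,0,-1,0,0,0,100],[0.6,0,0,0,0,0,100]]'
python3 -m jog '[[0,0,0,0,0,0,100],[0,0,0,0,0,0,100]]'
python3 - <<'E'
from cell import vision,monitor
from h import *
from scipy.spatial.transform import Rotation as Ro
s=monitor.read_state();print(s["eef_pos"])
T=np.eye(4);T[:3,:3]=Ro.from_euler("xyz",s["eef_rot"]).as_matrix();T[:3,3]=s["eef_pos"]
c=vision.camera("wrist");c["cam_to_world"]=T@np.array(c["tool_from_camera"])
cv2.imwrite("pics/j_wrist.png",c["color"])
g=cv2.cvtColor(c["color"],6)[175:225,255:300]
k,l,st,ce=cv2.connectedComponentsWithStats((g<70).astype(np.uint8));j=1+np.argmax(st[1:,4]);p=ce[j]+[255,175];print(st[j],p,onz(c,p,58))
E
```

```text
clock: 9.65
eef_pos: [515.3, -144.2, 205.6]
eef_rot: [-3.141, 0.002, 2.859]
wrist_force: [0.5, -0.1, -0.8]
finger_gap: 93.8
clock: 9.85
eef_pos: [514.9, -144.1, 203.2]
eef_rot: [3.141, -0.002, 2.859]
wrist_force: [-0.2, -0.3, -0.5]
finger_gap: 94.0
[ 514.86587914 -144.0501358   203.16162562]
[  9  17  27  33 796] [277.45226131 208.08291457] [ 522.16381994 -146.94088906   58.        ]
```

View pics/j_wrist.png

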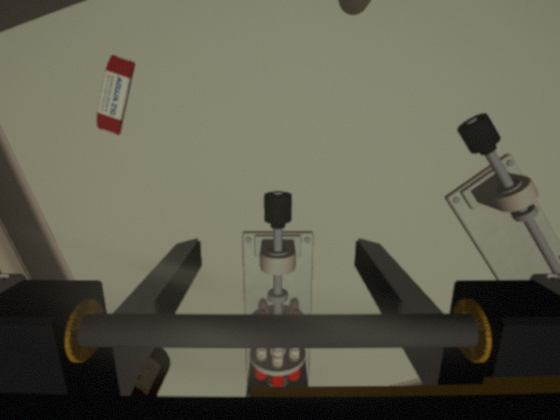

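Run:
```python
from cell import vision
import cv2,numpy as np
i=vision.camera("top")["color"][120:270,290:400]
i=cv2.resize(cv2.convertScaleAbs(i,alpha=1.3,beta=15),None,fx=4,fy=4,interpolation=2)
j=vision.camera("scene")["color"][130:280,290:380]
j=cv2.resize(cv2.convertScaleAbs(j,alpha=1.3,beta=15),None,fx=4,fy=4,interpolation=2)
cv2.imwrite("pics/k.png",np.hstack([i,j]))
```

```text
(no output)
```

View pics/k.png

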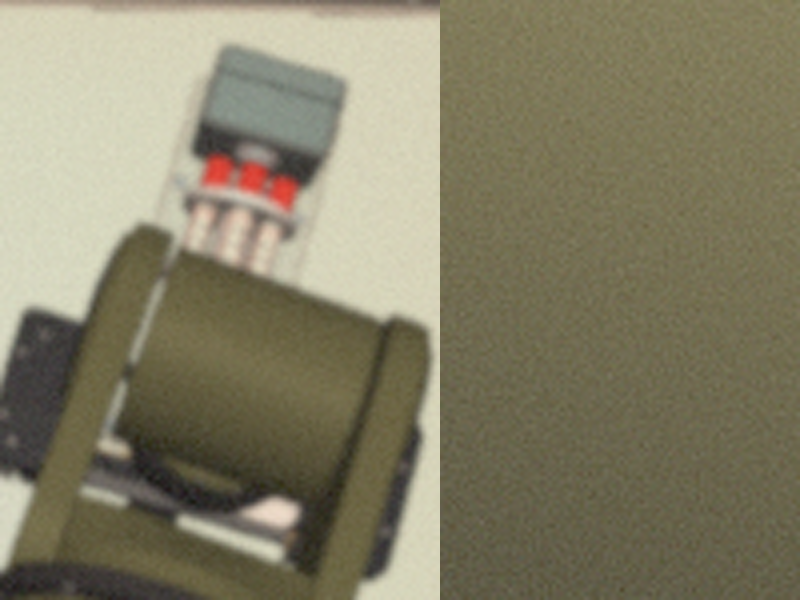

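The top view shows the far stop ring at about (257,150), against the gear housing face; the arm blocks the scene view. The gripper is clear, so I'm handing in.

```bash
python3 -c "
from cell import order;print(order.sign_off())"
```

```text
the job is handed in; nothing more can be done
None
```

The end float check is done: I pulled the drum rotator's spindle out to its stop, pushed it fully back in, let go and moved clear. I handed the job in at about 10 s of the 32 s allowed.

- **Pull:** I gripped the knob at 20 N and pulled it about 22 mm, until the tool stopped moving and the wrist force rose to about 25 N along x. The top view showed the near stop ring against the pedestal.
- **Push:** The spindle went in about 30 mm, which matches its full travel. At the inner stop the x force rose to about 27 N and the pads then slipped slightly on the knob. I opened the jaws while still pressing inward.
- **Last checks:** From the lifted wrist camera, the knob was about 7 mm further in than at the start. The pull and push distances suggest a little under 8 mm, within the roughly 2 mm calibration error. The far stop ring appeared to be against the gear housing in the top view.
- **Not fully confirmed:** The arm blocked the scene camera, so I could not cross-check the final position from that view.
- **Other rotator:** I never touched the bare one, and it looked unchanged in the wrist view.

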